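Pack the scaffold repair caddy

ROBOT

A 7-joint arm with a two-finger parallel gripper is mounted at the origin on the work surface. World frame = base frame: x ahead of the robot, y to its left, z up, the work surface at z = 0. Lengths are in m, angles in rad, forces in N, time in s.
With the tool pointing down it reaches from about 0.4 to 0.85 m from the base axis. Payload 10.4 kg.
Tool frame: the origin (TCP) lies midway between the tips of the shut fingers; the grasp point (between the pads) lies 19 mm behind it; z points along the fingers, y is the direction in which the jaws open and shut (so a half turn about z gives the same grasp; the last joint's range is limited). The gripper opens to 85 mm and grips with 20 to 120 N. Pads are 22 mm wide; open, the fingers measure 114 mm over their backs; the gripper's body (76 mm by 85 mm) begins 54 mm behind the grasp point. The pads swing forward as they close: fully open they stand 13 mm farther back than shut.
Start: joints at [-1.254, 0.332, -0.065, 1.46, 0.022, 1.35, -0.088], TCP at [0.208, 0.589, 0.231] pointing down, gripper open.
Joint ranges: [-2.6, 2.6], [-0.5, 2.12], [-1.47, 1.34], [0.16, 2.42], [-1.27, 4.41], [0.06, 2.06], [-2.6, 2.6]. Speed limits (rad/s): [2.22, 2.22, 2.79, 2.79, 3.14, 3.14, 3.14].

INTERFACE

Orientations are given as a unit quaternion [x, y, z, w].
In Python, from workcell import manip, viewer gives the robot as it stands.
- The arm moves only by the tool move_arm, never from a script. Its argument "deltas" is a list of rows, each a list of 7 numbers: the shift along the tool's x, y, z in m, then the turn, a rotation vector about the tool's x, y, z in degrees, then the opening, from -1 (shut) to 1 (fully open). In form: [[dx, dy, dz, wx, wy, wz, gripper], ...]. A call has 1 to 10 rows; each row shifts and turns the commanded pose from where the row before left it, along the tool's axes as they then stand; what a row does not reach is not made up. A row lasts 1/8 s, in which the tool goes at most 62.5 mm and 10.7 degrees, less where a joint would pass 70% of its speed; a pose out of reach is approached as far as the arm can. A call with a gripper value outside its range is refused whole. The fingers move at their own pace and stop on an object; "force" is the grip in N (left out, the last holds). Time passes only in rows, so rows that do not move let the fingers close. It gives the time, the measured TCP pose, the force and the opening at its end, in the units of the state.
- manip.get_obs(): the state, without advancing time (a new reading comes with each control period).
- viewer.camera(name): name is "scene" or "top" or "wrist"; returns (picture, depth): 420x560x3 uint8, red, green, blue; 420x560 float32, m along the optical axis (not along the pixel's ray), 0 where there is no reading.
- viewer.calibration(name): a dict with "fx", "fy", "cx", "cy" (pixels), "dist" ([k1, k2, p1, p2, k3] as OpenCV has them; the pictures are not rectified), "R" (3x3) and "t" (3): a world point X has camera coordinates R X + t; the wrist camera has in their place "T_tool_cam" (4x4, takes a point from camera to tool coordinates, whose origin is the TCP and whose axes are the flange's). Camera axes: x right, y down, z forward; pixel columns grow to the right and rows downward; lengths in m; the calibration is good to about 2 mm. A picture is of the moment at which its call begins: read the wrist's pose just before it. calibration takes no time and is no camera call.
- manip.hand_in(): hands the job in, once; it reports no verdict.
The state is a dict: "clock": time; "joint_pos": joint angles; "joint_velocities": joint speeds; "tau": joint torques, N m; "position": TCP position; "ee_rot": TCP orientation; "ft_force": force on the tool from outside, world axes, zero at the start; "torque": the same for the moment, N m; "grip_width": opening from 0.0 (shut) to 1.0 (fully open).
Only numpy, scipy, OpenCV 4.12 (cv2) and the standard library are available. Lean on these libraries where they do the work, as an engineer would, in place of code of your own. Each camera call takes 0.05 s, during which the arm holds its last target.

TASK

Pack the repair caddy with one sound fitting of each kind: the swivel coupler that has both its bolts and nuts goes in the long bin, the putlog coupler that has its bolt and nut in the middle-length bin and the socket adaptor with its square drive in the short bin, each down on the floor of its bin, the same way up as it was on the shelf. Leave the rejects (the two couplers without bolts and the adaptor with its square sheared off) where they are.

Things in the scene. Friction and masses are not known exactly. Their poses are not given: they have to be found in the camera images.
- swivel_good: Black forged swivel coupler, two tube rings (65 mm outside, 49 mm bore, 40 mm wide in y, tops 72 mm high) side by side at x = +-36 mm, tube axes along y. 144 x 40 mm. Grip across y on the 26 mm long, 40 mm wide waist block at x = 0, about 50 mm up. Sound: two bolts on top, along x, with flanged steel nuts at x = +-48 to 63 mm; highest point 92 mm. 0.9 kg. Origin: centre of its underside, z up.
- putlog_good: Galvanised putlog coupler: flat base plate 108 (x) x 40 (y) x 6 mm, on it one tube ring (65 mm outside, 49 mm bore, axis along y, 40 mm wide, top 66 mm high) at x = 0. Grip across y on the ring's crown, about 57 mm up. Sound: upright bolt with flanged steel nut at x = +38 mm, bolt end 69 mm high. 0.6 kg. Origin: centre of its underside, z up.
- adaptor_good: Turned steel socket adaptor, standing: foot 38 mm diameter to 34 mm high, round neck 30 mm diameter from 42 to 64 mm high, then the square drive, 19 x 19 mm, to 84 mm. Sound. Grip on the neck, about 54 mm up, at any yaw. 0.35 kg. Origin: centre of its underside, z up.
- swivel_no_bolts: Reject, leave alone: like the sound swivel coupler but without bolts and nuts, the forks on top (86 mm high) empty. 144 x 40 mm. Origin: centre of its underside, z up.
- putlog_no_bolt: Reject, leave alone: like the sound putlog coupler but without bolt and nut, the fork at x = +38 mm empty. 108 x 40 mm, 66 mm high. Origin: centre of its underside, z up.
- adaptor_sheared: Turned steel socket adaptor, standing: foot 38 mm diameter to 34 mm high, round neck 30 mm diameter from 42 to 64 mm high, where it ends: reject, leave alone, its square drive has sheared off flush. Origin: centre of its underside, z up.
- caddy: The caddy: low grey sheet-steel carry tray, 192 (x) x 286 (y) mm, rim 14 mm high, three lanes along its x, 90 mm apart in y, a bin centred in each lane, its x along the lane. Fixed. Origin: centre of its underside, on the shelf, z up.
- bin_long: The longest of three open white plastic bins, one in each caddy lane (order changes), for the swivel coupler laid along x. Outside 166 (x) x 76 (y) x 22 mm high, walls and floor 3 mm: bay 160 x 70 mm, 19 mm deep. Fixed. Origin: centre of its underside, 3 mm above the shelf; its floor is at z = 3 mm, z up.
- bin_middle: The middle-length of three open white plastic bins, one in each caddy lane (order changes), for the putlog coupler laid along x. Outside 134 (x) x 76 (y) x 22 mm high, walls and floor 3 mm: bay 128 x 70 mm, 19 mm deep. Fixed. Origin: centre of its underside, 3 mm above the shelf; its floor is at z = 3 mm, z up.
- bin_short: The shortest (nearly square) of three open white plastic bins, one in each caddy lane (order changes), for the socket adaptor, standing. Outside 70 (x) x 76 (y) x 22 mm high, walls and floor 3 mm: bay 64 x 70 mm, 19 mm deep. Fixed. Origin: centre of its underside, 3 mm above the shelf; its floor is at z = 3 mm, z up.
Mind the look-alikes: they are no part of the job. What is shaped like the swivel_good but green is not meant.

How it is judged:
At the end, for the whole second after the job is handed in: Sound swivel, putlog coupler and adaptor rest in the long, middle and short bins (centres within 22, 14, 16 mm along, 18 mm across), undersides less than 5 mm above the bin floor, within 0.12 rad of upright, released and still; rejects within 15 mm of their starts (x of swivel_good in the frame of bin_long between -0.022 and 0.022 m and y of swivel_good in the frame of bin_long between -0.018 and 0.018 m and z of swivel_good in the frame of bin_long below 0.008 m and angle between each of swivel_good, putlog_good, adaptor_good's own z axis and vertical below 0.12 rad and linear speed of each of swivel_good, putlog_good, adaptor_good below 0.02 m/s and angular speed of each of swivel_good, putlog_good, adaptor_good below 0.2 rad/s and contact force between each of swivel_good, putlog_good, adaptor_good and the fingers below 0.2 N and x of putlog_good in the frame of bin_middle between -0.014 and 0.014 m and y of putlog_good in the frame of bin_middle between -0.018 and 0.018 m and z of putlog_good in the frame of bin_middle below 0.008 m and x of adaptor_good in the frame of bin_short between -0.016 and 0.016 m and y of adaptor_good in the frame of bin_short between -0.018 and 0.018 m and z of adaptor_good in the frame of bin_short below 0.008 m and distance of each of swivel_no_bolts, putlog_no_bolt, adaptor_sheared from where it was at the start of the episode below 0.015 m); the robot touches nothing.
It fails at once if a reject is moved by more than 15 mm (distance of any of swivel_no_bolts, putlog_no_bolt, adaptor_sheared from where it was at the start of the episode above 0.015 m).
It also fails if it takes over 88 s, if anything falls off the work surface, if the arm or the gripper's body presses on something with over 40 N, if the wrist force passes 120 N, or if a joint passes its speed limit or range.

## Working session

There is one attempt and no reset: what is moved stays moved. The work goes in short steps, Python scripts to look and compute and a tool call to move; the robot and the scene stay as the last step left them, time stands still between calls to the robot, and variables do not carry over. Pictures are saved under pics/ and viewed, and the job is handed in when it is done.

Besides the shell and the picture viewer there is one more tool, called after "Emit:" as a command line: name --pt "numbers of a row" for each row, then --argument value for the rest. move_arm: Moves the arm, as the interface text tells. Its arguments: {"type":"object","properties":{"deltas":{"type":"array"},"force":{"type":"number"}},"required":["deltas"]}

```bash
mkdir -p pics; cat > h.py <<'E'
import numpy as np, cv2
from workcell import manip, viewer
np.set_printoptions(precision=4,suppress=True)
def save(n,im): cv2.imwrite(f'pics/{n}.png',cv2.cvtColor(im,cv2.COLOR_RGB2BGR))
E
python3 - <<'E'
from h import *
o=manip.get_obs(); print(o)
for n in ['scene','top']:
    im,d=viewer.camera(n); save(n+'0',im); np.savez(f'{n}0.npz',im=im,d=d)
    c=viewer.calibration(n); print(n,c)
print(viewer.calibration('wrist'))
E
```

```text
{'clock': 0.0, 'joint_pos': array([-1.2536,  0.3329, -0.0647,  1.461 ,  0.0216,  1.3499, -0.0885]), 'joint_velocities': array([-0.0001,  0.0007, -0.0004, -0.0014, -0.    ,  0.0004,  0.0001]), 'tau': array([ -0.0006, -62.5444,   0.0489, -39.1603,   0.0163,   0.0099,
         0.    ]), 'position': array([0.2082, 0.5889, 0.2305]), 'ee_rot': array([ 0.1691,  0.9856, -0.0007, -0.0001]), 'ft_force': array([ 0.1   ,  0.192 , -0.8221]), 'torque': array([ 0.0238, -0.0639, -0.0147]), 'grip_width': 0.998393160479113}
scene {'fx': 436.49832563537245, 'fy': 436.49832563537245, 'cx': 282.4503460770567, 'cy': 208.9217214382253, 'dist': array([-0.1058,  0.    ,  0.    ,  0.    ,  0.    ]), 'R': array([[ 0.7218,  0.6921, -0.0071],
       [ 0.3809, -0.4058, -0.8308],
       [-0.5779,  0.597 , -0.5565]]), 't': array([-0.3611, -0.1135,  1.5955])}
top {'fx': 434.3993522977835, 'fy': 434.3993522977835, 'cx': 276.38981882290585, 'cy': 207.86687087511382, 'dist': array([0.027, 0.   , 0.   , 0.   , 0.   ]), 'R': array([[-0.0053, -0.9999, -0.0099],
       [-0.9982,  0.0059, -0.0597],
       [ 0.0597,  0.0096, -0.9982]]), 't': array([0.0665, 0.4578, 1.1015])}
{'fx': 311.4347943590245, 'fy': 311.4347943590245, 'cx': 284.96094530781755, 'cy': 204.42254813012994, 'dist': array([-0.0273,  0.    ,  0.    ,  0.    ,  0.    ]), 'T_tool_cam': array([[-0.001 , -0.9462, -0.3237,  0.0837],
       [ 1.    , -0.0012,  0.0004,  0.001 ],
       [-0.0007, -0.3237,  0.9462, -0.142 ],
       [ 0.    ,  0.    ,  0.    ,  1.    ]])}
```

View pics/top0.png

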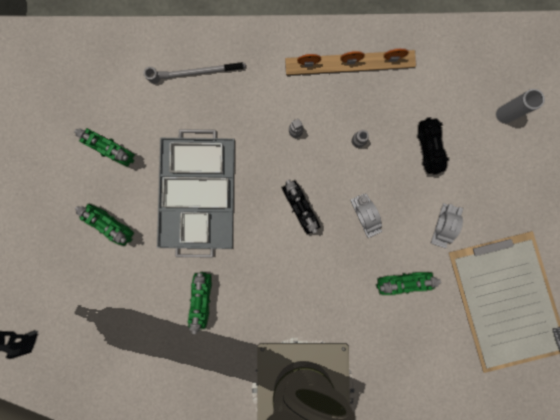

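View pics/scene0.png

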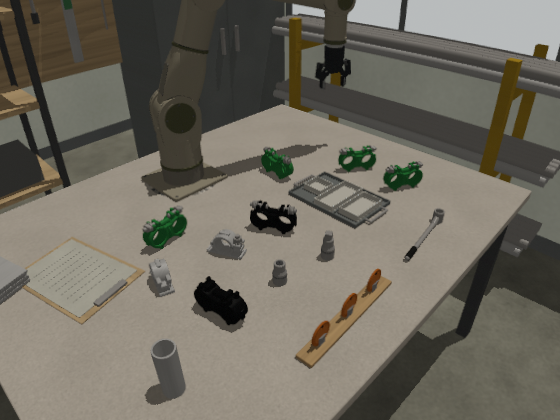

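```bash
python3 - <<'E'
from h import *
t=np.load('top0.npz')['im']; s=np.load('scene0.npz')['im']
def cr(im,x0,y0,w,h,W,H): return cv2.resize(im[y0:y0+h,x0:x0+w],(W,H),interpolation=cv2.INTER_CUBIC)
save('crop_top',cr(t,270,105,200,150,800,600))
save('crop_sc',cr(s,140,190,210,140,798,532))
save('crop_cad',cr(t,140,120,120,140,514,600))
E
```

```text
(no output)
```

View pics/crop_top.png

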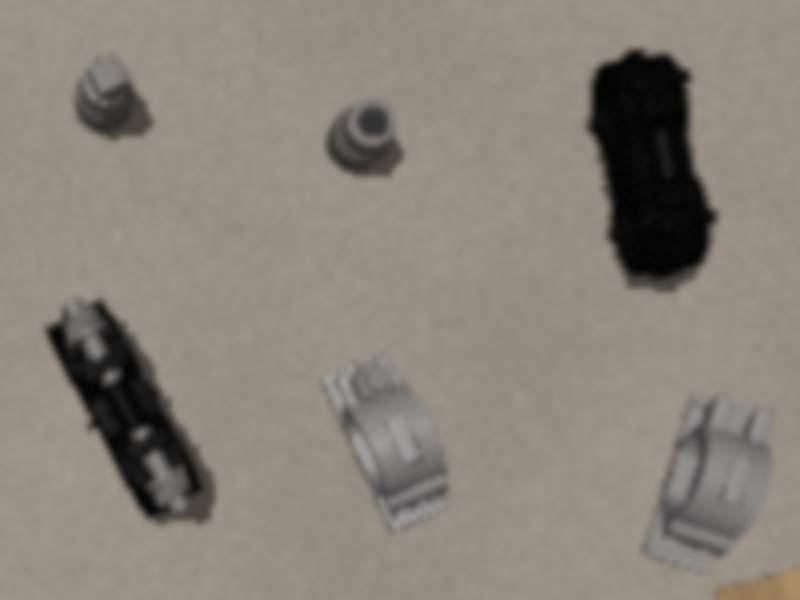

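View pics/crop_sc.png

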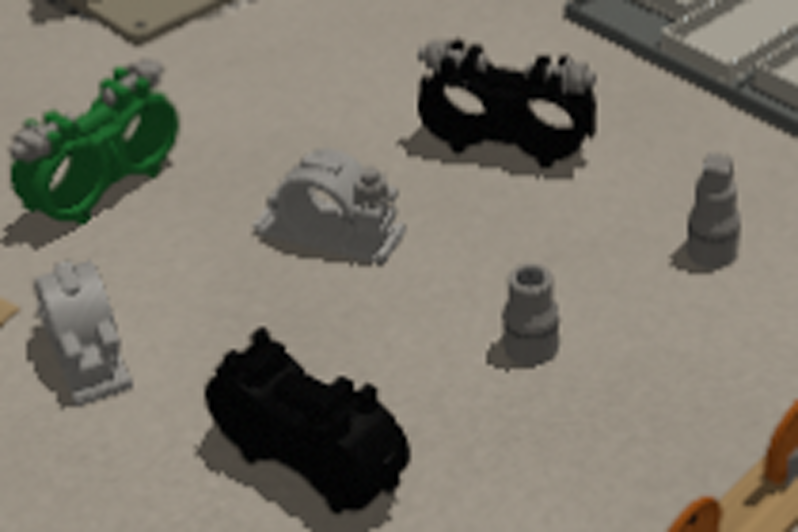

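View pics/crop_cad.png

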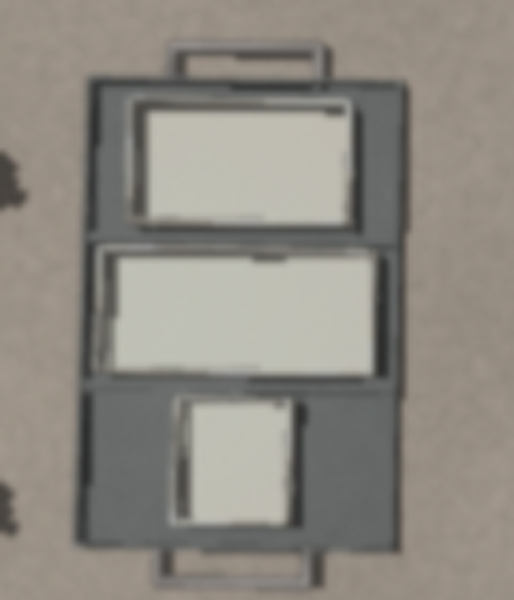

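```bash
cat >> h.py <<'E'
def cloud(d,c,R,t):
    h,w=d.shape; u,v=np.meshgrid(np.arange(w),np.arange(h))
    K=np.array([[c['fx'],0,c['cx']],[0,c['fy'],c['cy']],[0,0,1]])
    n=cv2.undistortPoints(np.stack([u,v],-1).reshape(-1,1,2).astype(np.float64),K,c['dist']).reshape(h,w,2)
    P=np.dstack([n[...,0]*d,n[...,1]*d,d])
    return (P-t)@R   # R^T (P-t)
def topcloud(d):
    c=viewer.calibration('top'); return cloud(d,c,c['R'],c['t'])
def rect(P,m,lbl=''):
    pts=P[m][:,:2]
    r=cv2.minAreaRect((pts*1000).astype(np.float32)); 
    (cx,cy),(w,h),a=r
    if w<h: w,h,a=h,w,a+90
    a=(a+90)%180-90
    print(lbl,'n',m.sum(),'c',np.round([cx,cy],1),'size',np.round([w,h],1),'ang',round(a,1),'z',np.round(np.percentile(P[m][:,2],[2,50,98])*1000,1))
    return cx,cy,a
E
python3 - <<'E'
from h import *
z=np.load('top0.npz'); im,d=z['im'],z['d']; P=topcloud(d)
def win(x0,y0,x1,y1):
    m=np.zeros(d.shape,bool); m[y0:y1,x0:x1]=1; return m&(d>0)
print('table', np.median(P[250:270,260:280,2]), np.median(P[170:180,330:350,2]))
for n,w in dict(swivel=(275,172,328,242),putlog=(345,188,388,242),adaptor=(282,112,312,145),swrej=(410,110,455,180),purej=(425,195,475,252),adrej=(345,120,378,155)).items():
    m=win(*w)
    for lo in (.02,.045,.06): 
        mm=m&(P[...,2]>lo)&(P[...,2]<.11)
        if mm.sum()>5: rect(P,mm,f'{n}>{lo}')
hsv=cv2.cvtColor(im,cv2.COLOR_RGB2HSV)
m=win(150,125,250,262)
wh=(m&(hsv[...,2]>170)&(hsv[...,1]<50)).astype(np.uint8)
k,l,st,ce=cv2.connectedComponentsWithStats(wh)
for i in range(1,k):
    if st[i,4]>150: rect(P,l==i,f'white {st[i]}')
m2=m&(P[...,2]<.03)
g=(m&(hsv[...,2]<140)&(P[...,2]<.03)).astype(np.uint8)
k,l,st,ce=cv2.connectedComponentsWithStats(g); i=1+np.argmax(st[1:,4]); rect(P,l==i,'caddy')
E
```

```text
table -0.0014088724279938218 -0.0011622147449249307
swivel>0.02 n 934 c [459.    3.8] size [140.9  47.1] ang 31.3 z [45.  72.3 90. ]
swivel>0.045 n 915 c [459.    3.8] size [140.9  47.1] ang 31.3 z [52.7 72.6 90.1]
swivel>0.06 n 828 c [459.5   3.2] size [141.2  40. ] ang 27.7 z [60.8 75.3 90.2]
putlog>0.02 n 595 c [ 444.4 -163.1] size [90.9 40.2] ang 23.8 z [32.2 58.3 69.5]
putlog>0.045 n 484 c [ 449. -161.] size [80.7 40.2] ang 23.5 z [45.8 60.1 69.7]
putlog>0.06 n 245 c [ 452.5 -158.6] size [65.5 39.8] ang 26.3 z [60.1 63.9 70.2]
adaptor>0.02 n 198 c [657.7  12.5] size [36.2 29.1] ang -86.2 z [24.8 61.4 85.1]
adaptor>0.045 n 128 c [659.5  12.5] size [27.6 25.7] ang -88.5 z [48.3 74.3 85.1]
adaptor>0.06 n 109 c [660.   12.5] size [27.4 25. ] ang 89.3 z [60.2 79.4 85.2]
swrej>0.02 n 1149 c [ 610.2 -325. ] size [141.4  48.6] ang 9.1 z [21.9 66.2 86.3]
swrej>0.045 n 1015 c [ 610.1 -325.4] size [141.3  47.9] ang 9.1 z [49.7 67.8 86.5]
swrej>0.06 n 839 c [ 610.5 -327.1] size [122.9  44.3] ang 9.1 z [60.6 69.6 86.7]
purej>0.02 n 657 c [ 417.1 -366.1] size [93. 44.] ang -17.4 z [25.3 53.6 68.5]
purej>0.045 n 430 c [ 419.7 -369.3] size [80.  40.9] ang -19.0 z [45.7 60.2 68.8]
purej>0.06 n 221 c [ 411.1 -366. ] size [41.7 40.4] ang -18.5 z [60.2 64.2 69. ]
adrej>0.02 n 209 c [ 633. -148.] size [36.2 32.2] ang 31.3 z [23.3 59.6 66.3]
adrej>0.045 n 131 c [ 634.  -149.6] size [29. 28.] ang -66.3 z [49.1 62.6 66.6]
adrej>0.06 n 98 c [ 635.2 -150.4] size [27.6 27.5] ang 0.6 z [60.3 63.2 66.6]
white [ 175  147   46   25 1091] n 1091 c [586.8 269.9] size [118.9  67.8] ang 89.4 z [ 0.   4.4 10.3]
white [ 167  181   59   26 1463] n 1463 c [497.2 271.5] size [154.2  67.3] ang 89.4 z [ 0.6  4.6 20.5]
white [185 215  22  27 560] n 560 c [408.1 274. ] size [67.2 54.8] ang -0.7 z [ 0.2  4.6 10.2]
caddy n 5621 c [499.7 273.8] size [338.5 203.7] ang -0.9 z [-3.6  3.  24.2]
```

```bash
cat >> h.py <<'E'
from scipy.spatial.transform import Rotation as Rn
def down(psi):
    a=np.radians(psi); y=np.array([np.cos(a),np.sin(a),0]); z=np.array([0,0,-1.]); x=np.cross(y,z)
    return Rn.from_matrix(np.stack([x,y,z],1))
def pose():
    o=manip.get_obs(); R=Rn.from_quat(o['ee_rot']); y=R.as_matrix()[:,1]
    return o,np.array(o['position']),R,np.degrees(np.arctan2(y[1],y[0]))
def plan(target,psi,n,g,verbose=True):
    o,p,R,ps=pose(); print('t',o['clock'],'at',p,'psi',round(ps,2),'grip',o['grip_width'],'F',o['ft_force'])
    rv=(R.inv()*down(psi)).as_rotvec()
    p=np.array(p);tgt=np.array(target); rows=[]
    for i in range(n):
        d=R.inv().apply((tgt-p)/(n-i)); d=np.round(d,3 if i<n-1 else 4)
        w=np.round(np.degrees((R.inv()*down(psi)).as_rotvec())/(n-i),1)
        rows.append([*d.tolist(),*w.tolist(),g]); p=p+R.apply(d); R=R*Rn.from_rotvec(np.radians(w))
    print(str([[round(float(x),4) for x in r] for r in rows]).replace(' ',''))
    return rows
def wrist(name):
    o,p,R,ps=pose(); im,d=viewer.camera('wrist'); c=viewer.calibration('wrist')
    T=np.eye(4);T[:3,:3]=R.as_matrix();T[:3,3]=p; W=T@c['T_tool_cam']
    Rc=W[:3,:3].T; t=-Rc@W[:3,3]
    save(name,im); P=cloud(d,c,Rc,t); np.savez(name+'.npz',im=im,d=d,P=P)
    return im,d,P
E
python3 - <<'E'
from h import *
plan([.49,.27,.3],-0.6,9,1)
E
```

```text
t 0.1 at [0.2082 0.589  0.2306] psi 70.53 grip 1.0008637262641777 F [-0.0316 -0.8885 -0.0141]
[[-0.041,-0.023,-0.008,-0.0,0.0,7.9,1.0],[-0.044,-0.017,-0.008,-0.0,0.0,7.9,1.0],[-0.046,-0.011,-0.008,-0.0,0.0,7.9,1.0],[-0.047,-0.004,-0.008,-0.0,0.0,7.9,1.0],[-0.047,0.002,-0.007,-0.0,0.0,7.9,1.0],[-0.047,0.009,-0.008,-0.0,0.0,7.9,1.0],[-0.045,0.015,-0.007,-0.0,0.0,7.9,1.0],[-0.043,0.021,-0.008,-0.0,0.0,7.9,1.0],[-0.039,0.0259,-0.0071,-0.0,0.1,7.9,1.0]]
```

Emit:
move_arm --pt "-0.041 -0.023 -0.008 0 0 7.9 1" --pt "-0.044 -0.017 -0.008 0 0 7.9 1" --pt "-0.046 -0.011 -0.008 0 0 7.9 1" --pt "-0.047 -0.004 -0.008 0 0 7.9 1" --pt "-0.047 0.002 -0.007 0 0 7.9 1" --pt "-0.047 0.009 -0.008 0 0 7.9 1" --pt "-0.045 0.015 -0.007 0 0 7.9 1" --pt "-0.043 0.021 -0.008 0 0 7.9 1" --pt "-0.039 0.026 -0.007 0 0 7.9 1" --pt "0 0 0 0 0 0 1" --force 60

```text
clock: 1.35
position: [0.4926, 0.2664, 0.3007]
ee_rot: [0.714, 0.701, 0.0, 0.001]
ft_force: [-0.8, -0.0, -0.8]
grip_width: 0.997
```

```bash
python3 - <<'E'
from h import *
wrist('w_cad'); print(pose())
E
```

```text
({'clock': 1.4, 'joint_pos': array([-0.865 ,  0.1554,  0.3217,  1.5446, -0.0491,  1.4498, -0.5539]), 'joint_velocities': array([-0.0301,  0.0016, -0.0477,  0.0118, -0.0107, -0.    ,  0.0071]), 'tau': array([  2.5905, -48.7859,   4.761 , -40.3076,   0.3963,   0.0348,
        -0.1426]), 'position': array([0.491 , 0.2687, 0.3002]), 'ee_rot': array([ 0.7117,  0.7025, -0.0001,  0.0001]), 'ft_force': array([-0.278 ,  0.2437, -0.9397]), 'torque': array([ 0.0279,  0.0175, -0.0132]), 'grip_width': 0.9987130292606443}, array([0.491 , 0.2687, 0.3002]), Rotation.from_matrix(array([[ 0.0129,  0.9999,  0.    ],
                            [ 0.9999, -0.0129, -0.0003],
                            [-0.0003,  0.    , -1.    ]])), np.float64(-0.7417038771567017))
```

View pics/w_cad.png

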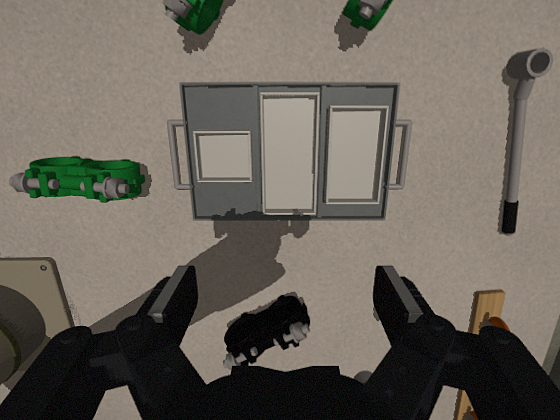

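```bash
python3 - <<'E'
from h import *
im,d,P=wrist('w_cad2'); print(pose()[1])
print('table',np.median(P[230:250,330:360,2]))
X,Y,Z=P[...,0],P[...,1],P[...,2]
base=(d>0)&(abs(X-.497)<.14)&(abs(Y-.272)<.095)
for lo,hi,n in ((.36,.4525,'short'),(.4525,.5425,'long'),(.5425,.64,'mid')):
    for zl in (.017,.02): rect(P,base&(X>lo)&(X<hi)&(Z>zl)&(Z<.035),n)
hsv=cv2.cvtColor(im,cv2.COLOR_RGB2HSV)
wh=((hsv[...,2]>150)&(hsv[...,1]<45)&base).astype(np.uint8)
k,l,st,ce=cv2.connectedComponentsWithStats(wh)
for i in range(1,k):
    if st[i,4]>150: rect(P,l==i,f'white {st[i]}')
E
```

```text
[0.49   0.2702 0.2999]
table -0.0006631906129646144
short n 601 c [409.7 277.2] size [76.6 69.6] ang -1.3 z [17.5 23.7 25.7]
short n 497 c [409.3 277.2] size [76.  69.6] ang -1.4 z [20.3 24.  25.7]
long n 930 c [498.7 275.1] size [166.3  76.2] ang 88.9 z [17.4 23.8 25.9]
long n 849 c [498.7 275.1] size [166.3  76.2] ang 88.9 z [20.7 24.  25.9]
mid n 980 c [588.8 273.2] size [134.9  76.7] ang 88.8 z [17.4 23.7 25.7]
mid n 853 c [588.8 273.2] size [135.   76.6] ang 88.7 z [20.4 23.9 25.7]
white [263  95  58 119 251] n 251 c [529.7 290.4] size [175.4  65.8] ang -66.5 z [22.7 24.3 26. ]
white [ 266  100   50  111 5130] n 5130 c [498.4 273. ] size [156.4  67.5] ang 89.0 z [3.6 5.3 7. ]
white [ 328  111   54   93 4085] n 4085 c [586.  272.6] size [126.8  70.7] ang 88.3 z [ 3.7  5.4 24.1]
white [ 199  136   54   48 2171] n 2171 c [409.  274.9] size [74.4 64.6] ang -0.9 z [ 3.6  5.4 24.7]
```

```bash
python3 - <<'E'
from h import *
plan([.460,.003,.22],-62.3,8,1)
E
```

```text
t 1.45 at [0.49   0.2702 0.2999] psi -0.56 grip 0.999750635696146 F [-0.3438 -0.8822 -0.0591]
[[-0.033,-0.003,0.01,-0.0,0.0,7.7,1.0],[-0.034,0.001,0.01,-0.0,0.0,7.7,1.0],[-0.033,0.006,0.01,-0.0,0.0,7.7,1.0],[-0.032,0.01,0.01,-0.0,0.0,7.7,1.0],[-0.031,0.014,0.01,-0.0,0.0,7.7,1.0],[-0.028,0.018,0.01,-0.0,0.0,7.7,1.0],[-0.026,0.022,0.01,-0.0,0.0,7.8,1.0],[-0.0224,0.0246,0.01,-0.0,0.0,7.7,1.0]]
```

Emit:
move_arm --pt "-0.033 -0.003 0.01 0 0 7.7 1" --pt "-0.034 0.001 0.01 0 0 7.7 1" --pt "-0.033 0.006 0.01 0 0 7.7 1" --pt "-0.032 0.01 0.01 0 0 7.7 1" --pt "-0.031 0.014 0.01 0 0 7.7 1" --pt "-0.028 0.018 0.01 0 0 7.7 1" --pt "-0.026 0.022 0.01 0 0 7.8 1" --pt "-0.022 0.025 0.01 0 0 7.7 1" --pt "0 0 0 0 0 0 1" --pt "0 0 0 0 0 0 1"

```text
clock: 2.7
position: [0.4607, 0.0046, 0.2203]
ee_rot: [0.97, 0.242, 0.0, -0.0]
ft_force: [-0.1, 1.0, -0.7]
grip_width: 1.003
```

```bash
python3 - <<'E'
from h import *
im,d,P=wrist('w_sw'); print(pose()[1],pose()[3])
X,Y,Z=P[...,0],P[...,1],P[...,2]
for (cx,cy,r,n) in ((.459,.003,.095,'sw'),(.445,-.161,.08,'pu')):
    b=(d>0)&(np.hypot(X-cx,Y-cy)<r)
    for lo in (.02,.045,.06,.075):
        mm=b&(Z>lo)&(Z<.11)
        if mm.sum()>20: rect(P,mm,f'{n}>{lo}')
E
```

```text
[0.4608 0.0047 0.2204] -62.03840672170343
sw>0.02 n 5531 c [458.8   5.4] size [142.3  50.4] ang 32.6 z [49.9 75.9 90.2]
sw>0.045 n 5468 c [458.8   5.4] size [142.5  49.1] ang 22.8 z [52.9 76.9 90.2]
sw>0.06 n 5178 c [458.6   5.3] size [142.1  40.3] ang 27.8 z [61.2 80.2 90.2]
sw>0.075 n 2807 c [458.6   5.3] size [142.1  35.8] ang 27.3 z [76.4 84.8 90.8]
pu>0.02 n 2275 c [ 451.2 -158. ] size [75.9 41.3] ang 22.9 z [23.9 59.1 68.4]
pu>0.045 n 1851 c [ 451.2 -158.2] size [75.9 40.9] ang 22.9 z [45.4 60.2 68.5]
pu>0.06 n 972 c [ 452.7 -156.8] size [68.5 39.7] ang 27.3 z [60.1 64.3 68.9]
```

View pics/w_sw.png

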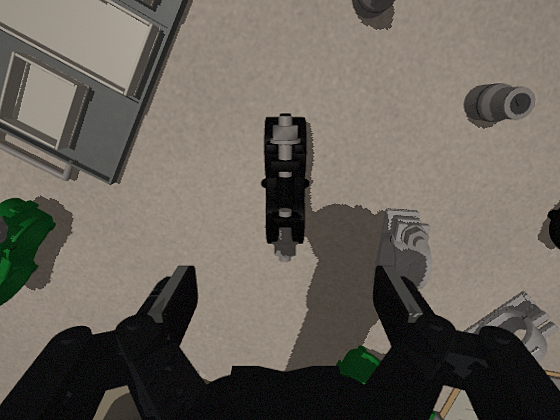

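```bash
python3 - <<'E'
from h import *
plan([.4588,.0047,.029],-62.2,6,1)
E
```

```text
t 2.75 at [0.4608 0.0047 0.2204] psi -62.04 grip 1.00357281185842 F [0.3413 0.216  0.323 ]
[[-0.0,-0.0,0.032,-0.0,-0.0,0.0,1.0],[-0.0,-0.0,0.032,-0.0,-0.0,0.0,1.0],[-0.0,-0.0,0.032,-0.0,-0.0,0.0,1.0],[-0.001,-0.0,0.032,-0.0,-0.0,0.1,1.0],[-0.0,-0.0,0.032,-0.0,-0.0,0.0,1.0],[-0.0008,-0.0009,0.0314,-0.0,-0.0,0.1,1.0]]
```

Emit:
move_arm --pt "-0.002 -0.001 0.035 0 0 0.2 1" --pt "0 0 0.04 0 0 0 1" --pt "0 0 0.04 0 0 0 1" --pt "0 0 0.035 0 0 0 1" --pt "0 0 0.025 0 0 0 1" --pt "0 0 0.0165 0 0 0 1" --pt "0 0 0 0 0 0 1"

```text
clock: 3.62
position: [0.4578, 0.0039, 0.0279]
ee_rot: [0.971, 0.239, -0.001, 0.0]
ft_force: [0.8, 0.7, 1.0]
grip_width: 0.994
```

Emit:
move_arm --pt "0 0 0 0 0 0 -1" --pt "0 0 0 0 0 0 -1" --pt "0 0 0 0 0 0 -1" --pt "0 0 0 0 0 0 -1" --pt "0 0 0 0 0 0 -1" --pt "0 0 0 0 0 0 -1" --force 80

```text
clock: 4.38
position: [0.4592, 0.0032, 0.0297]
ee_rot: [0.971, 0.238, 0.001, -0.0]
ft_force: [-1.6, 0.0, 6.7]
grip_width: 0.461
```

Emit:
move_arm --pt "0 0 -0.01 0 0 0 -1" --pt "0 0 -0.025 0 0 0 -1" --pt "0 0 -0.035 0 0 0 -1" --pt "0 0 -0.035 0 0 0 -1" --pt "0 0 -0.015 0 0 0 -1" --pt "0 0 0 0 0 0 -1"

```text
clock: 5.12
position: [0.4586, 0.0031, 0.149]
ee_rot: [0.971, 0.238, 0.0, -0.0]
ft_force: [0.0, 0.2, -9.3]
grip_width: 0.454
```

```bash
python3 - <<'E'
from h import *
plan([.4985,.2742,.145],-1.1,10,-1)
E
```

```text
t 5.125 at [0.4586 0.0031 0.149 ] psi -62.46 grip 0.45365672828023257 F [ 0.0292  0.2245 -9.281 ]
[[0.016,-0.022,0.0,0.0,-0.0,-6.1,-1.0],[0.018,-0.02,0.0,0.0,-0.0,-6.1,-1.0],[0.02,-0.018,0.001,0.0,-0.0,-6.1,-1.0],[0.022,-0.016,0.0,0.0,-0.0,-6.2,-1.0],[0.024,-0.014,0.001,0.0,-0.0,-6.1,-1.0],[0.025,-0.011,0.0,0.0,-0.0,-6.2,-1.0],[0.026,-0.008,0.001,0.0,-0.0,-6.1,-1.0],[0.027,-0.005,0.0,0.0,-0.0,-6.2,-1.0],[0.028,-0.002,0.001,0.0,-0.0,-6.1,-1.0],[0.028,0.0003,0.0002,0.0,-0.0,-6.2,-1.0]]
```

Emit:
move_arm --pt "0.016 -0.022 0 0 0 -6.1 -1" --pt "0.018 -0.02 0 0 0 -6.1 -1" --pt "0.02 -0.018 0.001 0 0 -6.1 -1" --pt "0.022 -0.016 0 0 0 -6.2 -1" --pt "0.024 -0.014 0.001 0 0 -6.1 -1" --pt "0.025 -0.011 0 0 0 -6.2 -1" --pt "0.026 -0.008 0.001 0 0 -6.1 -1" --pt "0.027 -0.005 0 0 0 -6.2 -1" --pt "0.028 -0.002 0.001 0 0 -6.1 -1" --pt "0.028 0 0 0 0 -6.2 -1"

```text
clock: 6.38
position: [0.4972, 0.2743, 0.1422]
ee_rot: [0.712, 0.702, -0.002, -0.0]
ft_force: [0.0, -0.5, -7.0]
grip_width: 0.458
```

Emit:
move_arm --pt "0 0 0 0 0 0 -1" --pt "0 0 0 0 0 0 -1"

```text
clock: 6.62
position: [0.4975, 0.273, 0.1429]
ee_rot: [0.714, 0.7, -0.002, -0.0]
ft_force: [-0.2, 0.2, -7.2]
grip_width: 0.459
```

```bash
python3 - <<'E'
from h import *
im,d,P=wrist('w_sw2')
X,Y,Z=P[...,0],P[...,1],P[...,2]
b=(d>0)&(abs(X-.498)<.06)&(abs(Y-.274)<.11)&(Z>.16)&(Z<.23)
rect(P,b,'held')
v=(d>0)&(Z>.02)&(Z<.03)&(abs(X-.4987)<.045)&(abs(Y-.275)<.1)
rect(P,v,'rim')
plan([.4985,.2742,.036],-1.1,5,-1)
E
```

```text
held n 57351 c [502.5 286.7] size [103.9 103.6] ang -38.3 z [167.4 199.6 228.9]
rim n 666 c [500.6 341.3] size [75.4 33.1] ang -1.7 z [21.7 24.1 25.7]
t 6.675 at [0.4978 0.2728 0.1434] psi -1.17 grip 0.4571378990281167 F [-0.6956  0.7003 -7.9493]
[[0.0,0.0,0.021,-0.0,0.0,-0.0,-1.0],[0.0,0.0,0.022,-0.0,0.0,-0.0,-1.0],[0.001,0.0,0.021,-0.0,0.0,-0.0,-1.0],[0.0,0.0,0.022,-0.1,0.1,-0.0,-1.0],[0.0006,0.0009,0.0214,-0.0,0.0,-0.1,-1.0]]
```

View pics/w_sw2.png

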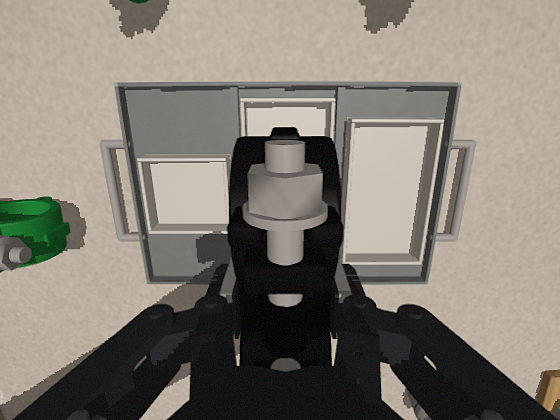

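Emit:
move_arm --pt "0.001 0.001 0.025 0 0 0 -1" --pt "0 0 0.03 0 0 0 -1" --pt "0 0 0.025 0 0 0 -1" --pt "0 0 0.014 0 0 0 -1" --pt "0 0 0.007 0 0 0 -1" --pt "0 0 0.0035 0 0 0 -1" --pt "0 0 0 0 0 0 -1"

```text
clock: 7.55
position: [0.4995, 0.2752, 0.0408]
ee_rot: [0.714, 0.7, 0.0, 0.0]
ft_force: [-0.0, -0.5, -8.1]
grip_width: 0.454
```

Emit:
move_arm --pt "0 0 0.003 0 0 0 -1" --pt "0 0 0.002 0 0 0 -1" --pt "0 0 0 0 0 0 -1"

```text
clock: 7.92
position: [0.4994, 0.2752, 0.0358]
ee_rot: [0.714, 0.7, 0.0, -0.0]
ft_force: [-2.1, 0.1, -0.4]
grip_width: 0.455
```

Emit:
move_arm --pt "0 0 0 0 0 0 0.3" --pt "0 0 0 0 0 0 0.6" --pt "0 0 0 0 0 0 0.6" --pt "0 0 0 0 0 0 0.6"

```text
clock: 8.43
position: [0.4994, 0.2752, 0.0354]
ee_rot: [0.714, 0.7, 0.0, 0.0]
ft_force: [0.5, -0.5, 0.3]
grip_width: 0.8
```

Emit:
move_arm --pt "0 0 -0.02 0 0 0 0.6" --pt "0 0 -0.04 0 0 0 0.6" --pt "0 0 -0.05 0 0 0 0.6" --pt "0 0 -0.05 0 0 0 1" --pt "0 0 -0.05 0 0 0 1" --pt "0 0 0 0 0 0 1" --pt "0 0 0 0 0 0 1"

```text
clock: 9.3
position: [0.499, 0.275, 0.2448]
ee_rot: [0.714, 0.701, -0.0, -0.0]
ft_force: [-0.6, -0.1, -0.2]
grip_width: 1.004
```

```bash
python3 - <<'E'
from h import *
im,d,P=wrist('w_pl1')
X,Y,Z=P[...,0],P[...,1],P[...,2]
b=(d>0)&(abs(X-.498)<.04)&(abs(Y-.274)<.1)&(Z<.12)
for lo in (.04,.07): rect(P,b&(Z>lo),'sw')
print('pcts',np.percentile(Z[b&(Z>.09)],[50,90,99]))
rect(P,(d>0)&(Z>.02)&(Z<.03)&(abs(X-.4987)<.044)&(abs(Y-.275)<.1),'rim')
plan([.450,-.159,.22],-65.5,9,1)
E
```

```text
sw n 5016 c [498.7 276.8] size [142.1  50.7] ang -86.0 z [55.4 81.1 96. ]
sw n 4048 c [498.7 276.4] size [142.3  40.4] ang 89.0 z [71.1 88.8 96.2]
pcts [0.0915 0.0955 0.0975]
rim n 1030 c [498.7 275.2] size [165.4  76. ] ang 88.8 z [20.9 24.1 25.6]
t 9.35 at [0.4987 0.2749 0.2442] psi -1.06 grip 0.9987386885323408 F [-0.6743  0.0584  0.5163]
[[-0.048,-0.005,0.003,-0.0,0.0,7.2,1.0],[-0.049,0.002,0.003,-0.0,0.0,7.2,1.0],[-0.048,0.008,0.003,-0.0,0.0,7.1,1.0],[-0.047,0.013,0.003,-0.0,0.0,7.2,1.0],[-0.044,0.019,0.003,-0.0,0.0,7.1,1.0],[-0.042,0.025,0.002,-0.0,0.0,7.2,1.0],[-0.038,0.03,0.003,-0.0,0.0,7.1,1.0],[-0.034,0.034,0.002,-0.0,0.0,7.2,1.0],[-0.0304,0.0379,0.0026,0.0,0.1,7.1,1.0]]
```

View pics/w_pl1.png

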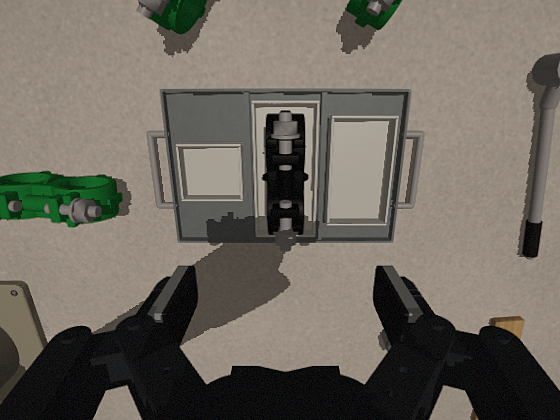

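The swivel is centred in the long bin (offset about 1 mm, top at 96 mm, so it is on the floor). The putlog is next.

Emit:
move_arm --pt "-0.048 -0.005 0.003 0 0 7.2 1" --pt "-0.049 0.002 0.003 0 0 7.2 1" --pt "-0.048 0.008 0.003 0 0 7.1 1" --pt "-0.047 0.013 0.003 0 0 7.2 1" --pt "-0.044 0.019 0.003 0 0 7.1 1" --pt "-0.042 0.025 0.002 0 0 7.2 1" --pt "-0.038 0.03 0.003 0 0 7.1 1" --pt "-0.034 0.034 0.002 0 0 7.2 1" --pt "-0.03 0.038 0.003 0 0 7.1 1" --pt "0 0 0 0 0 0 1"

```text
clock: 10.6
position: [0.4492, -0.1622, 0.2192]
ee_rot: [0.978, 0.209, -0.001, 0.0]
ft_force: [0.4, 0.4, 0.0]
grip_width: 1.001
```

Emit:
move_arm --pt "0 0 0 0 0 0 1"

```text
clock: 10.72
position: [0.4506, -0.1579, 0.2194]
ee_rot: [0.977, 0.213, -0.001, -0.0]
ft_force: [0.2, 0.4, -0.4]
grip_width: 1.002
```

```bash
python3 - <<'E'
from h import *
im,d,P=wrist('w_pu'); print(pose()[1],pose()[3])
X,Y,Z=P[...,0],P[...,1],P[...,2]
b=(d>0)&(np.hypot(X-.446,Y+.161)<.085)
for lo,hi in ((.003,.1),(.004,.012),(.02,.1),(.045,.1),(.055,.1),(.06,.1)):
    rect(P,b&(Z>lo)&(Z<hi),f'pu>{lo}')
E
```

```text
[ 0.4508 -0.1575  0.2196] -65.33882682592852
pu>0.003 n 3364 c [ 438.4 -163.8] size [108.4  40. ] ang 23.6 z [ 8.5 59.4 68.6]
pu>0.004 n 277 c [ 438.4 -163.9] size [108.4  38.7] ang 23.7 z [ 5.4  9.1 10.8]
pu>0.02 n 3086 c [ 444.3 -161.2] size [91. 40.] ang 23.6 z [31.1 60.  68.6]
pu>0.045 n 2671 c [ 448.4 -159.4] size [81.9 40. ] ang 23.6 z [45.6 61.  68.7]
pu>0.055 n 2146 c [ 450.6 -158.4] size [74.6 40. ] ang 23.6 z [55.7 62.9 68.8]
pu>0.06 n 1536 c [ 452.5 -157.8] size [67.3 39.7] ang 23.5 z [60.1 64.4 68.9]
```

View pics/w_pu.png

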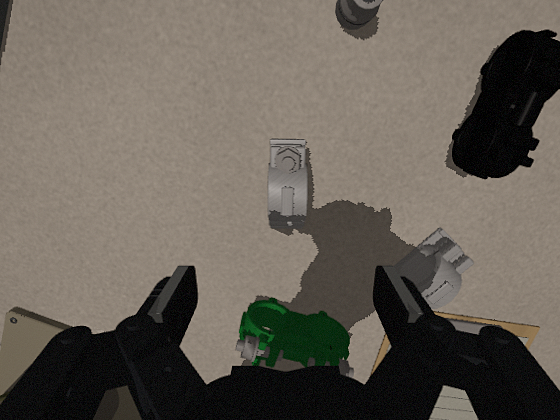

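```bash
python3 - <<'E'
from h import *
plan([.4384,-.1638,.036],-66.4,1,1)
E
```

```text
t 10.775 at [ 0.4508 -0.1575  0.2196] psi -65.34 grip 0.9961380217014463 F [ 0.1147 -0.0724  1.0443]
[[-0.0137,0.0007,0.1836,-0.0,0.1,1.1,1.0]]
```

Emit:
move_arm --pt "-0.014 0.0005 0.03 0 0 1.1 1" --pt "0 0 0.04 0 0 0 1" --pt "0 0 0.04 0 0 0 1" --pt "0 0 0.035 0 0 0 1" --pt "0 0 0.025 0 0 0 1" --pt "0 0 0.0135 0 0 0 1" --pt "0 0 0 0 0 0 1" --pt "0 0 0 0 0 0 1"

```text
clock: 11.78
position: [0.4391, -0.1648, 0.0376]
ee_rot: [0.979, 0.203, 0.001, 0.0]
ft_force: [0.6, 0.0, 0.6]
grip_width: 1.001
```

Emit:
move_arm --pt "0 0 0 0 0 0 -1" --pt "0 0 0 0 0 0 -1" --pt "0 0 0 0 0 0 -1" --pt "0 0 0 0 0 0 -1" --pt "0 0 0 0 0 0 -1" --pt "0 0 0 0 0 0 -1"

```text
clock: 12.52
position: [0.4388, -0.1651, 0.0374]
ee_rot: [0.979, 0.203, 0.0, -0.0]
ft_force: [-1.9, 0.4, 6.9]
grip_width: 0.453
```

Emit:
move_arm --pt "0 0 -0.01 0 0 0 -1" --pt "0 0 -0.025 0 0 0 -1" --pt "0 0 -0.035 0 0 0 -1" --pt "0 0 -0.035 0 0 0 -1" --pt "0 0 -0.02 0 0 0 -1" --pt "0 0 0 0 0 0 -1"

```text
clock: 13.28
position: [0.4388, -0.165, 0.1628]
ee_rot: [0.979, 0.203, 0.001, -0.0]
ft_force: [0.8, 0.5, -6.2]
grip_width: 0.447
```

```bash
python3 - <<'E'
from h import *
plan([.5885,.2728,.160],-1.2,10,-1)
E
```

```text
t 13.275 at [ 0.4388 -0.165   0.1628] psi -66.57 grip 0.44734878332381095 F [ 0.7878  0.5471 -6.209 ]
[[0.031,-0.034,0.0,0.0,-0.0,-6.5,-1.0],[0.035,-0.03,0.0,0.0,-0.0,-6.5,-1.0],[0.038,-0.026,0.0,0.0,-0.0,-6.5,-1.0],[0.041,-0.022,0.0,0.0,-0.0,-6.6,-1.0],[0.043,-0.017,0.001,0.0,-0.0,-6.5,-1.0],[0.045,-0.012,0.0,0.0,-0.0,-6.6,-1.0],[0.046,-0.007,0.001,0.0,-0.0,-6.5,-1.0],[0.046,-0.002,0.0,0.0,-0.0,-6.6,-1.0],[0.046,0.004,0.001,0.1,-0.0,-6.5,-1.0],[0.0457,0.0083,0.0004,0.0,-0.1,-6.6,-1.0]]
```

Emit:
move_arm --pt "0.031 -0.034 0 0 0 -6.5 -1" --pt "0.035 -0.03 0 0 0 -6.5 -1" --pt "0.038 -0.026 0 0 0 -6.5 -1" --pt "0.041 -0.022 0 0 0 -6.6 -1" --pt "0.043 -0.017 0.001 0 0 -6.5 -1" --pt "0.045 -0.012 0 0 0 -6.6 -1" --pt "0.046 -0.007 0.001 0 0 -6.5 -1" --pt "0.046 -0.002 0 0 0 -6.6 -1" --pt "0.046 0.004 0 0 0 -6.5 -1" --pt "0.046 0.008 0 0 0 -6.6 -1"

```text
clock: 14.52
position: [0.5873, 0.274, 0.1574]
ee_rot: [0.713, 0.701, -0.002, -0.0]
ft_force: [0.4, -0.0, -5.3]
grip_width: 0.449
```

Emit:
move_arm --pt "0 0 0 0 0 0 -1" --pt "0 0 0 0 0 0 -1" --pt "0 0 0 0 0 0 -1"

```text
clock: 14.9
position: [0.5877, 0.2715, 0.1591]
ee_rot: [0.715, 0.699, -0.001, 0.0]
ft_force: [-0.5, -0.1, -6.0]
grip_width: 0.45
```

```bash
python3 - <<'E'
from h import *
im,d,P=wrist('w_pu2')
plan([.5887,.2728,.0434],-1.2,1,-1)
E
```

```text
t 14.95 at [0.5878 0.2718 0.1594] psi -1.28 grip 0.4497296815229509 F [-0.0658  0.3183 -6.7822]
[[0.0011,0.0009,0.116,-0.0,0.0,-0.1,-1.0]]
```

View pics/w_pu2.png

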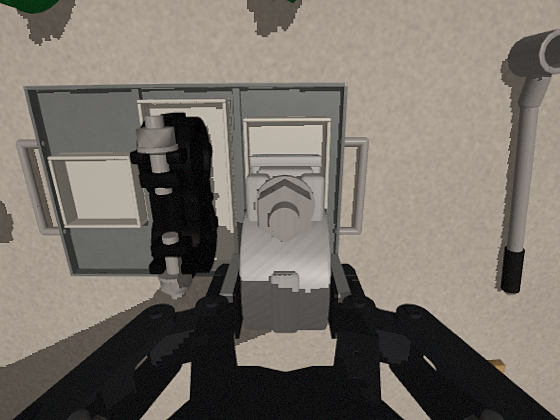

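Emit:
move_arm --pt "0.001 0.001 0.025 0 0 0 -1" --pt "0 0 0.03 0 0 0 -1" --pt "0 0 0.025 0 0 0 -1" --pt "0 0 0.018 0 0 0 -1" --pt "0 0 0.01 0 0 0 -1" --pt "0 0 0.005 0 0 0 -1" --pt "0 0 0 0 0 0 -1" --pt "0 0 0 0 0 0 -1"

```text
clock: 15.95
position: [0.5893, 0.2744, 0.0476]
ee_rot: [0.714, 0.7, 0.001, 0.0]
ft_force: [0.8, 0.2, -6.3]
grip_width: 0.449
```

Emit:
move_arm --pt "0 0 0.003 0 0 0 -1" --pt "0 0 0.0015 0 0 0 -1" --pt "0 0 0 0 0 0 -1"

```text
clock: 16.32
position: [0.5893, 0.2743, 0.0435]
ee_rot: [0.714, 0.7, 0.001, 0.0]
ft_force: [-2.4, -1.9, 5.2]
grip_width: 0.45
```

Emit:
move_arm --pt "0 0 0 0 0 0 0.3" --pt "0 0 0 0 0 0 0.5" --pt "0 0 0 0 0 0 0.5" --pt "0 0 0 0 0 0 0.5"

```text
clock: 16.82
position: [0.5889, 0.2742, 0.0423]
ee_rot: [0.714, 0.7, 0.0, -0.0]
ft_force: [-0.7, 1.0, 0.1]
grip_width: 0.749
```

Emit:
move_arm --pt "0 0 -0.02 0 0 0 0.5" --pt "0 0 -0.04 0 0 0 0.5" --pt "0 0 -0.05 0 0 0 0.5" --pt "0 0 -0.05 0 0 0 1" --pt "0 0 -0.04 0 0 0 1" --pt "0 0 0 0 0 0 1" --pt "0 0 0 0 0 0 1"

```text
clock: 17.7
position: [0.5887, 0.274, 0.2427]
ee_rot: [0.714, 0.7, 0.0, -0.0]
ft_force: [-0.0, 0.4, -0.6]
grip_width: 0.999
```

```bash
python3 - <<'E'
from h import *
im,d,P=wrist('w_pl2')
X,Y,Z=P[...,0],P[...,1],P[...,2]
b=(d>0)&(abs(X-.5888)<.034)&(abs(Y-.274)<.063)&(Z<.12)
for lo,hi in ((.01,.1),(.01,.018),(.06,.1)): rect(P,b&(Z>lo)&(Z<hi),'pu')
rect(P,(d>0)&(Z>.02)&(Z<.03)&(abs(X-.5888)<.043)&(abs(Y-.275)<.08),'rim')
b=(d>0)&(abs(X-.498)<.04)&(abs(Y-.274)<.1)&(Z<.12)
rect(P,b&(Z>.07),'sw')
plan([.66,.013,.20],-1.2,6,1)
E
```

```text
pu n 3228 c [588.8 274.1] size [125.8  67.9] ang 90.0 z [14.6 65.3 74.7]
pu n 243 c [588.3 269.2] size [121.9  55.6] ang -83.6 z [10.3 15.2 16.9]
pu n 2067 c [589.7 288. ] size [75.  39.9] ang 89.0 z [60.6 68.7 74.9]
rim n 990 c [588.6 273.1] size [133.9  76.2] ang 88.7 z [20.9 24.1 26.6]
sw n 4269 c [500.1 276.5] size [142.7  40.8] ang 89.6 z [71.  88.5 96.2]
t 17.75 at [0.5884 0.274  0.2419] psi -1.17 grip 0.9993364124445976 F [-0.6377 -0.07   -0.9933]
[[-0.043,0.013,0.007,-0.0,0.0,0.0,1.0],[-0.043,0.013,0.007,-0.0,0.0,0.0,1.0],[-0.043,0.013,0.007,-0.0,0.0,0.0,1.0],[-0.043,0.013,0.007,-0.0,0.0,0.0,1.0],[-0.044,0.012,0.007,-0.0,0.0,0.0,1.0],[-0.0435,0.0129,0.0069,-0.0,0.0,0.0,1.0]]
```

View pics/w_pl2.png

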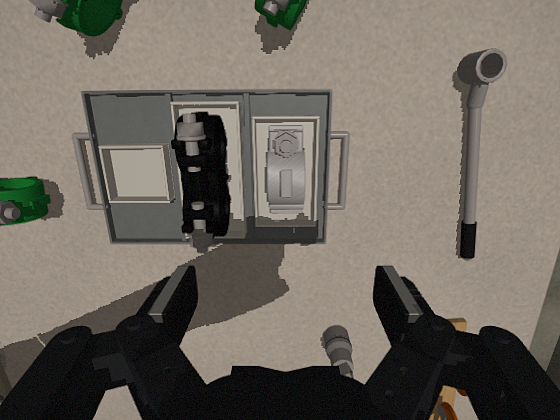

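Emit:
move_arm --pt "-0.043 0.013 0.007 0 0 0 1" --pt "-0.043 0.013 0.007 0 0 0 1" --pt "-0.043 0.013 0.007 0 0 0 1" --pt "-0.043 0.013 0.007 0 0 0 1" --pt "-0.044 0.012 0.007 0 0 0 1" --pt "-0.044 0.013 0.007 0 0 0 1" --pt "0 0 0 0 0 0 1" --pt "0 0 0 0 0 0 1" --pt "0 0 0 0 0 0 1"

```text
clock: 18.88
position: [0.6603, 0.0143, 0.2]
ee_rot: [0.714, 0.701, 0.0, -0.0]
ft_force: [0.3, -0.4, 0.2]
grip_width: 0.999
```

```bash
python3 - <<'E'
from h import *
im,d,P=wrist('w_ad'); print(pose()[1],pose()[3])
X,Y,Z=P[...,0],P[...,1],P[...,2]
b=(d>0)&(np.hypot(X-.66,Y-.0125)<.035)
for lo,hi in ((.004,.1),(.004,.034),(.04,.063),(.068,.1),(.08,.1)):
    m=b&(Z>lo)&(Z<hi)
    if m.sum()>5:
        rect(P,m,f'ad>{lo}'); c,r=cv2.minEnclosingCircle((P[m][:,:2]*1000).astype(np.float32)); print(c,r)
E
```

```text
[0.6604 0.0142 0.2002] -1.0493941817240013
ad>0.004 n 1401 c [659.5  19.1] size [38.2 29.7] ang 13.2 z [ 8.9 63.1 84.3]
(660.5421752929688, 15.086380004882812) 19.28688621520996
ad>0.004 n 211 c [660.   21.3] size [37.9 26. ] ang 2.7 z [ 4.9 26.1 33.8]
(660.5421752929688, 15.086380004882812) 19.28688621520996
ad>0.04 n 268 c [660.   18.8] size [30.1 24.2] ang 14.7 z [40.2 55.8 63. ]
(660.3942260742188, 15.798504829406738) 15.509336471557617
ad>0.068 n 552 c [661.5  15.8] size [21.5 19.1] ang 25.9 z [70.2 83.1 84.6]
(660.3968505859375, 15.43335247039795) 12.437605857849121
ad>0.08 n 455 c [660.4  15.2] size [19.  18.9] ang 25.9 z [81.1 83.2 84.6]
(660.6959228515625, 15.350982666015625) 12.432317733764648
```

View pics/w_ad.png

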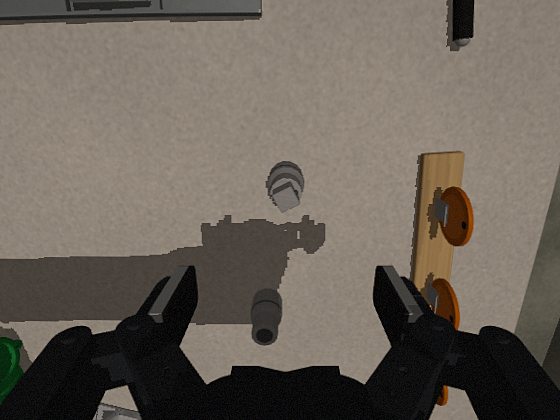

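Emit:
move_arm --pt "0.0005 0 0.035 0 0 0 0.6" --pt "0 0 0.04 0 0 0 0.6" --pt "0 0 0.04 0 0 0 0.6" --pt "0 0 0.03 0 0 0 0.6" --pt "0 0 0.015 0 0 0 0.6" --pt "0 0 0.006 0 0 0 0.6" --pt "0 0 0 0 0 0 0.6" --pt "0 0 0 0 0 0 0.6"

```text
clock: 19.92
position: [0.6613, 0.0132, 0.0355]
ee_rot: [0.714, 0.7, 0.001, 0.001]
ft_force: [-0.3, 0.1, -0.8]
grip_width: 0.804
```

Emit:
move_arm --pt "0 0 0 0 0 0 -1" --pt "0 0 0 0 0 0 -1" --pt "0 0 0 0 0 0 -1" --pt "0 0 0 0 0 0 -1" --pt "0 0 0 0 0 0 -1" --pt "0 0 0 0 0 0 -1" --force 60

```text
clock: 20.68
position: [0.661, 0.0132, 0.0351]
ee_rot: [0.714, 0.7, 0.001, 0.0]
ft_force: [-1.0, 0.7, 5.0]
grip_width: 0.355
```

Emit:
move_arm --pt "0 0 -0.01 0 0 0 -1" --pt "0 0 -0.03 0 0 0 -1" --pt "0 0 -0.04 0 0 0 -1" --pt "0 0 -0.04 0 0 0 -1" --pt "0 0 -0.02 0 0 0 -1" --pt "0 0 0 0 0 0 -1"

```text
clock: 21.42
position: [0.661, 0.0131, 0.1751]
ee_rot: [0.714, 0.7, 0.001, 0.0]
ft_force: [-0.5, -0.5, -4.3]
grip_width: 0.356
```

```bash
python3 - <<'E'
from h import *
plan([.4093,.2753,.170],-1.2,9,-1)
E
```

```text
t 21.425 at [0.661  0.0131 0.1751] psi -1.17 grip 0.3556513012197587 F [-0.5297 -0.5294 -4.2692]
[[0.029,-0.029,0.001,0.0,-0.0,0.0,-1.0],[0.028,-0.028,0.0,0.0,-0.0,0.0,-1.0],[0.029,-0.029,0.001,0.0,-0.0,0.0,-1.0],[0.028,-0.028,0.0,0.0,-0.0,0.0,-1.0],[0.029,-0.029,0.001,0.0,-0.0,0.0,-1.0],[0.028,-0.028,0.0,0.0,-0.0,0.0,-1.0],[0.029,-0.029,0.001,0.0,-0.0,0.0,-1.0],[0.028,-0.028,0.0,0.0,-0.0,0.0,-1.0],[0.029,-0.029,0.0008,0.1,-0.0,0.0,-1.0]]
```

Emit:
move_arm --pt "0.029 -0.029 0 0 0 0 -1" --pt "0.028 -0.028 0 0 0 0 -1" --pt "0.029 -0.029 0 0 0 0 -1" --pt "0.028 -0.028 0 0 0 0 -1" --pt "0.029 -0.029 0 0 0 0 -1" --pt "0.028 -0.028 0 0 0 0 -1" --pt "0.029 -0.029 0 0 0 0 -1" --pt "0.028 -0.028 0 0 0 0 -1" --pt "0.029 -0.029 0 0 0 0 -1" --pt "0 0 0 0 0 0 -1"

```text
clock: 22.68
position: [0.4055, 0.2774, 0.1723]
ee_rot: [0.712, 0.702, -0.002, -0.001]
ft_force: [0.4, -1.1, -4.6]
grip_width: 0.354
```

Emit:
move_arm --pt "0 0 0 0 0 0 -1" --pt "0 0 0 0 0 0 -1"

```text
clock: 22.92
position: [0.4092, 0.2743, 0.1736]
ee_rot: [0.715, 0.699, -0.001, 0.0]
ft_force: [0.2, 0.0, -2.6]
grip_width: 0.356
```

```bash
python3 - <<'E'
from h import *
im,d,P=wrist('w_ad2')
plan([.4093,.2753,.0411],-1.2,1,-1)
E
```

```text
t 22.975 at [0.4093 0.2744 0.1738] psi -1.26 grip 0.3555244795648219 F [ 0.0332 -0.0099 -4.0968]
[[0.001,0.0001,0.1327,-0.0,0.0,-0.1,-1.0]]
```

View pics/w_ad2.png

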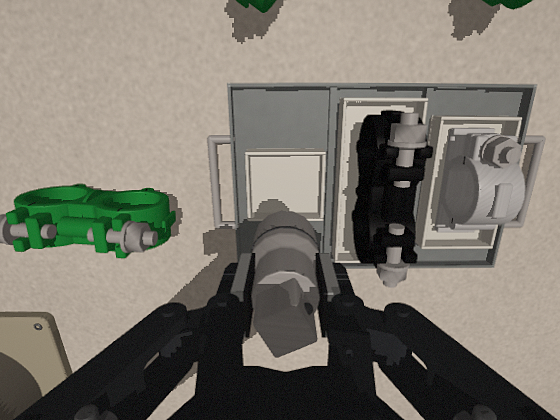

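Emit:
move_arm --pt "0.001 0 0.03 0 0 0 -1" --pt "0 0 0.035 0 0 0 -1" --pt "0 0 0.03 0 0 0 -1" --pt "0 0 0.02 0 0 0 -1" --pt "0 0 0.01 0 0 0 -1" --pt "0 0 0.005 0 0 0 -1" --pt "0 0 0 0 0 0 -1" --pt "0 0 0 0 0 0 -1"

```text
clock: 23.98
position: [0.4093, 0.2767, 0.045]
ee_rot: [0.714, 0.7, 0.001, -0.0]
ft_force: [-0.2, 0.5, -4.3]
grip_width: 0.352
```

Emit:
move_arm --pt "0 0 0.003 0 0 0 -1" --pt "0 0 0.0015 0 0 0 -1" --pt "0 0 0 0 0 0 -1"

```text
clock: 24.35
position: [0.4092, 0.2768, 0.041]
ee_rot: [0.714, 0.7, 0.001, -0.0]
ft_force: [-5.1, -2.3, 11.4]
grip_width: 0.357
```

Contact with the floor. I'll release, rise and check.

Emit:
move_arm --pt "0 0 -0.0005 0 0 0 0" --pt "0 0 0 0 0 0 0.3" --pt "0 0 0 0 0 0 0.3" --pt "0 0 0 0 0 0 0.3"

```text
clock: 24.85
position: [0.4089, 0.2763, 0.0403]
ee_rot: [0.714, 0.7, 0.0, -0.0]
ft_force: [0.4, -0.9, -0.7]
grip_width: 0.65
```

Emit:
move_arm --pt "0 0 -0.02 0 0 0 0.3" --pt "0 0 -0.04 0 0 0 0.3" --pt "0 0 -0.05 0 0 0 0.3" --pt "0 0 -0.05 0 0 0 0.6" --pt "0 0 -0.05 0 0 0 1" --pt "0 0 0 0 0 0 1" --pt "0 0 0 0 0 0 1"

```text
clock: 25.72
position: [0.4086, 0.2762, 0.2496]
ee_rot: [0.714, 0.7, -0.0, -0.0]
ft_force: [-0.1, 0.0, -0.3]
grip_width: 1.002
```

Emit:
move_arm --pt "-0.04 0 0 0 0 0 1" --pt "-0.04 0 0 0 0 0 1" --pt "0 0 0 0 0 0 1" --pt "0 0 0 0 0 0 1"

```text
clock: 26.22
position: [0.4067, 0.1967, 0.2494]
ee_rot: [0.714, 0.7, -0.001, -0.0]
ft_force: [-0.1, -0.2, 0.5]
grip_width: 1.002
```

```bash
python3 - <<'E'
from h import *
im,d,P=wrist('w_fin')
X,Y,Z=P[...,0],P[...,1],P[...,2]
b=(d>0)&(abs(X-.4095)<.029)&(abs(Y-.276)<.032)
for lo,hi in ((.03,.13),(.045,.07),(.086,.13)): rect(P,b&(Z>lo)&(Z<hi),'ad')
rect(P,(d>0)&(Z>.02)&(Z<.03)&(abs(X-.4095)<.043)&(abs(Y-.276)<.05),'rim s')
rect(P,(d>0)&(Z>.07)&(abs(X-.4985)<.04)&(abs(Y-.276)<.1)&(Z<.12),'sw')
rect(P,(d>0)&(Z>.06)&(abs(X-.5885)<.04)&(abs(Y-.276)<.1)&(Z<.12),'pu')
im,d=viewer.camera('top'); save('topf',im); P=topcloud(d)
def win(x0,y0,x1,y1):
    m=np.zeros(d.shape,bool); m[y0:y1,x0:x1]=1; return m&(d>0)
for n,w in dict(swrej=(410,110,455,180),purej=(425,195,475,252),adrej=(345,120,378,155)).items():
    m=win(*w)
    for lo in (.02,.045): rect(P,m&(P[...,2]>lo)&(P[...,2]<.11),f'{n}>{lo}')
E
```

```text
ad n 1003 c [409.3 279.2] size [37.4 37.3] ang 89.9 z [33.9 69.8 90.5]
ad n 261 c [409.5 279.6] size [31.3 30.9] ang 3.5 z [45.2 68.9 69.9]
ad n 437 c [408.7 278.7] size [19.  18.8] ang 24.8 z [87.5 89.2 90.8]
rim s n 744 c [409.3 276.2] size [75.3 69.2] ang -1.2 z [21.4 24.2 25.8]
sw n 5199 c [498.9 276.4] size [142.1  40.5] ang 88.6 z [70.8 88.4 96.4]
pu n 2591 c [590.  287.5] size [75.5 41.4] ang 89.2 z [60.7 68.3 75. ]
swrej>0.02 n 1144 c [ 610.5 -324.7] size [142.3  47.6] ang 8.9 z [22.2 66.3 86.2]
swrej>0.045 n 1014 c [ 610.7 -325.8] size [142.3  45.4] ang 8.9 z [48.9 67.7 86.3]
purej>0.02 n 661 c [ 417.1 -368. ] size [93.  43.5] ang -20.4 z [24.6 53.9 69.5]
purej>0.045 n 437 c [ 420.9 -369.9] size [81.5 40.9] ang -18.3 z [45.4 59.7 70. ]
adrej>0.02 n 206 c [ 632.3 -148.7] size [36.5 32.8] ang 69.6 z [25.2 60.3 66.6]
adrej>0.045 n 131 c [ 634.2 -149.9] size [28.8 28.5] ang 70.7 z [48.5 62.4 67. ]
```

View pics/w_fin.png

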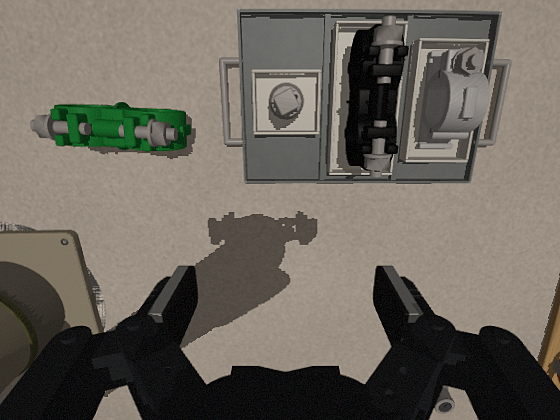

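View pics/topf.png

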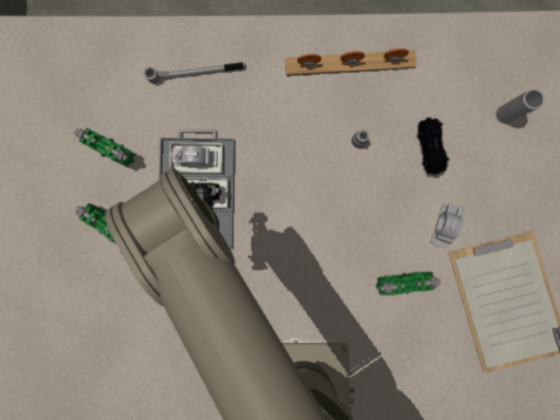

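All three fittings are in their bins at the right heights, and the rejects have not moved.

```bash
python3 - <<'E'
from h import *
print(manip.hand_in())
E
```

```text
the job is handed in; nothing more can be done
None
```

The caddy is packed and handed in at about 26 s on the clock. The sound swivel is in the long bin, the sound putlog in the middle bin and the sound adaptor in the short bin, all upright and released.

The last wrist-camera check put each fitting close to its bin centre. Each top height matches a fitting resting on its bin floor.

| Fitting | Offset from bin centre | Top height |
|---|---|---|
| Swivel | about 1 mm | 96 mm |
| Putlog | about 1–2 mm | 75 mm |
| Adaptor | about 3 mm | 90 mm |

- **Rejects:** in the top view all three show shifts of 2 mm or less from the start, which is within the measurement noise.
- **Camera disagreement:** the top and wrist cameras differed by 2–3 mm on several positions, well inside the tolerances. No check failed.

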